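Check weight from the carousel to the scale

TASK

The bench scale is due for its check. Turn the carousel until the large brass check weight stands in the front opening of the wire guard, take it out there and set it upright in the middle of the scale's platform, inside the marked ring, gently so that the platform is never pushed down hard. The small weights stay standing in the carousel, and the other things on the table stay where they are.

Things in the scene. Friction and masses are not known exactly. Their poses are not given: they have to be found in the camera images.
- carousel: Fixed foot of the carousel, a grey disc of 250 mm diameter, 8 mm thick, with a wire guard: steel wires 4 mm thick lie level at z = 80 mm (tops at 82 mm) over the tray between 58 and 118 mm from the axis, on four posts 118 mm from the axis. The guard leaves a gap of 120 degrees, the front opening, centred on the foot's -x direction; the circle of 58 mm radius round the axis is also open above, for the knob. Origin: on the turning axis at table height; z up.
- opening (a point): Point in the middle of the front opening: 85 mm from the axis in the foot's -x direction, at the height of the tray's floor (16 mm). Does not turn with the tray. A weight may stand up to 20 degrees of tray turn (30 mm) to either side of it.
- knob (a point): Middle of the black round knob on the axis, for turning the tray: 40 mm in diameter, from z = 85 to 120 mm; this point at z = 104 mm. The point turns with the tray. To the left behind the carousel stands a tall computer monitor (fixed; beyond x = 0.45, left of y = 0.18, more than 0.4 m tall): come to the carousel from the robot's side, round the front of the monitor.
- rotor (a joint): Angle of the tray in rad since the start (0 at the start), counter-clockwise from above positive; it turns freely both ways (12 rad) against a friction of 0.06 N m and stays where it is left. Turned with a jerk, the weights topple. The grey tray is 220 mm across, floor at 16 mm, with five equal compartments parted by radial walls up to 36 mm high and a rim up to 30 mm.
- weight_large: Large brass check weight, 200 g: body 25 mm across, 38 mm tall, then a neck and a knob 16 mm across between 40 and 50 mm above its underside; 51 mm tall in all. Origin: centre of its underside; z up. Stands 85 mm from the carousel's axis, turning with the tray. Starts in one of the three compartments beneath the wire guard, at least 55 degrees round from the middle of the front opening.
- weight_small_a: Small brass check weight, one of three alike: body 20 mm across, neck, knob 12 mm across on top, 41 mm tall in all. Origin: centre of its underside; z up. Stands in the carousel, to be left there.
- weight_small_b: Small brass check weight, one of three alike: body 20 mm across, neck, knob 12 mm across on top, 41 mm tall in all. Origin: centre of its underside; z up. Stands in the carousel, to be left there.
- weight_small_c: Small brass check weight, one of three alike: body 20 mm across, neck, knob 12 mm across on top, 41 mm tall in all. Origin: centre of its underside; z up. Stands in the carousel, to be left there.
- scale: White bench scale, fixed, 150 x 130 mm, top at 30 mm; a dark display lies toward its -x edge. Origin: centre of its underside.
- platform_top (a point): Centre of the upper face of the scale's round steel platform (90 mm across), about 52 mm above the table when empty; z up. A dark dashed ring of 51 mm diameter is marked round it. The platform moves down on a spring of 800 N/m, against 12 mm travel: it sinks 2.5 mm under the large weight.
- platform (a joint): How far the platform is pressed down, in m: 0 empty, 0.0025 with the large weight on it. More than 0.009 (7 N) overloads it; the large weight let go 25 mm or more above it does too.
- tape_roll: Bystander: roll of pale tape lying flat, 60 mm across, 19 mm tall. Origin: centre of its underside.
- tape_measure: Bystander: yellow tape measure, 36 x 71 x 58 mm. Origin: centre of its underside.
- grease_tin: Bystander: flat round tin, 69 mm across, 27 mm tall. Origin: centre of its underside.

How it is judged:
By the outcome, as a careful person would: the job done as asked, in the order asked, and still so for the second after the job is handed in, with the robot touching nothing.
It also fails if it takes over 64 s, if anything falls off the work surface, if the arm or the gripper's body presses on something with over 40 N, if the wrist force passes 120 N, or if a joint passes its speed limit or range.

ROBOT

A 6-joint arm with a two-finger parallel gripper is mounted at the origin on a cart in front of the work surface, level with it; the furniture and walls round the work are solid. World frame = base frame: x ahead of the robot, y to its left, z up, the work surface at z = 0. Lengths are in m, angles in degrees, forces in N, time in s.
With the tool pointing down it reaches from about 0.4 to 0.825 m from the base axis. Payload 7 kg.
Tool frame: the origin (TCP) lies between the finger pads; the fingertips stand 19 mm ahead of it and the grasp point (between the pads) is the TCP (r.tip_extent is the distance from the TCP to the fingertips, in m); z points along the fingers, y is the direction in which the jaws open and shut (so a half turn about z gives the same grasp; the last joint's range is limited). The gripper opens to 88 mm and grips with 3 to 60 N. Pads are 19 mm wide; open, the fingers measure 130 mm over their backs; the gripper's body (78 mm by 193 mm) begins 47 mm behind the grasp point.
Start: joints at [88.47, 20.546, 0.682, 0, -70.136, -16.507], TCP at [0.209, 0.642, 0.246] pointing down, gripper open.
Joint ranges: [-176.03, 176.03], [-82.01, 121.73], [-58.28, 71.71], [-173.87, 95.51], [-174.79, -0.11], [-173.66, 173.66]. Speed limits (degrees/s): [136.94, 136.94, 172.46, 180, 180, 180].

INTERFACE

Orientations are given as [roll, pitch, yaw] about the fixed x, y, z axes, in that order (R = Rz(yaw) Ry(pitch) Rx(roll)).
In Python, from plant import r, capture, workorder, spotter gives the robot as it stands.
- The arm moves only by the tool step_arm, never from a script. Its argument "motion" is a list of rows, each a list of 5 numbers: the finger opening in m, from 0 to 0.0876, then the shift along the tool's x, y, z in m, then the turn about the tool's z in rad. In form: [[grip, dx, dy, dz, roll], ...]. A call has 1 to 5 rows; each row is the pose to reach, as a shift and turn from the pose commanded when the call began, along the tool's axes at that moment; what a row does not reach only later rows make up. A row lasts 1/8 s, in which the tool goes at most 62.5 mm and 10.7 degrees, less where a joint would pass 70% of its speed; a pose out of reach is approached as far as the arm can. A call with a gripper value outside its range is refused whole. The fingers move at their own pace and stop on an object; "newtons" is the grip in N (left out, the last holds). Time passes only in rows, so rows that repeat a pose let the fingers close. It gives the time, the measured TCP pose, the force and the opening at its end, in the units of the state.
- r.get_state(): the state, without advancing time (a new reading comes with each control period).
- capture(name): name is "scene" or "top"; returns a dict with "image" (420x560x3 uint8, red, green, blue), "z_map" (420x560 float32, m along the optical axis (not along the pixel's ray), 0 where there is no reading), "fx", "fy", "cx", "cy" (pixels), "pose" (4x4, takes a point from camera to world coordinates). Camera axes: x right, y down, z forward; pixel columns grow to the right and rows downward; lengths in m; the calibration is good to about 2 mm. A picture is of the moment at which its call begins.
- workorder.close_job(): hands the job in, once; it reports no verdict.
Trained networks look in the newest picture that a camera, given by its name, has taken for a name from the list of things; names that differ only in an ending like _2 or _b are one class to them, and where a whole thing is asked for, a point or a joint stands for the part that bears it (a point fixed in the world has none). Each returns a list of dicts, best first, with "p" (0 to 1); they miss things now and then, are a little off and sometimes report something else, mostly with a low value. They report only what shows in the picture. A call takes as long as a camera call.
- spotter.regions_of(camera, label): "mask" (420x560 bool, what is visible of it).
- spotter.tip_of(camera, label): "location" ([x, y, z] in m, in world coordinates, good to about 4 mm: a listed point, or the origin of a listed thing).
The state is a dict: "time_s": time; "joints": joint angles; "qd": joint speeds; "joint_torque": joint torques, N m; "tcp_pos": TCP position; "eef_rot": TCP orientation; "contact_force": force on the tool from outside, world axes, zero at the start; "moment": the same for the moment, N m; "gripper_width": finger opening in m.
Only numpy, scipy, OpenCV 4.12 (cv2) and the standard library are available. Lean on these libraries where they do the work, as an engineer would, in place of code of your own. Each camera call takes 0.05 s, during which the arm holds its last target.

## Working session

There is one attempt and no reset: what is moved stays moved. The work goes in short steps, Python scripts to look and compute and a tool call to move; the robot and the scene stay as the last step left them, time stands still between calls to the robot, and variables do not carry over. Pictures are saved under pics/ and viewed, and the job is handed in when it is done.

Besides the shell and the picture viewer there is one more tool, called as name(argument=value, ...), one argument or row to a line, values as JSON. step_arm: Moves the arm, as the interface text tells. Its arguments: {"type":"object","properties":{"motion":{"type":"array","items":{"type":"array","items":{"type":"number"}}},"newtons":{"type":"number"}},"required":["motion"]}

```bash
mkdir -p pics; ls; cat > h.py <<'E'
import numpy as np, cv2
from plant import r, capture, workorder, spotter
def snap(n,f):
    c=capture(n); cv2.imwrite('pics/'+f,c['image'][:,:,::-1]); return c
def px2w(c,u,v,z=None):
    P=c['pose']; d=np.array([(u-c['cx'])/c['fx'],(v-c['cy'])/c['fy'],1.0])
    if z is None: s=c['z_map'][int(v),int(u)]
    else:
        w=P[:3,:3]@d; s=(z-P[2,3])/w[2]
    return P[:3,:3]@(d*s)+P[:3,3]
def w2px(c,p):
    q=np.linalg.inv(c['pose'])@np.append(p,1); return c['fx']*q[0]/q[2]+c['cx'],c['fy']*q[1]/q[2]+c['cy']
E
python3 - <<'E'
from h import *
s=r.get_state(); print(s)
for cam in ['scene','top']:
    c=snap(cam,cam+'0.png'); print(cam,c['pose'].round(3).tolist(),c['fx'])
    for l in ['carousel','opening','knob','weight_large','weight_small_a','scale','platform_top','tape_roll','tape_measure','grease_tin']:
        print(l,[(np.round(d['location'],3).tolist(),round(d['p'],2)) for d in spotter.tip_of(cam,l)[:4]])
E
```

```text
pics
{'time_s': 0.0, 'joints': array([ 8.84695295e+01,  2.05906182e+01,  6.32912107e-01, -2.00968380e-02,
       -7.01345798e+01, -1.65053672e+01]), 'qd': array([-0.04159871, -0.04607434,  0.05070364, -0.05098044,  0.032358  ,
        0.03290965]), 'joint_torque': array([ 1.23243894e-04, -5.82721746e+01,  2.93056011e+01,  6.99725524e+00,
        6.95747993e-03, -1.54233867e-04]), 'tcp_pos': array([0.20888648, 0.64138263, 0.2446254 ]), 'eef_rot': array([ 1.79906149e+02, -8.10767438e-03, -1.80426755e+01]), 'contact_force': array([0.04362021, 0.13917235, 0.17167155]), 'moment': array([-0.03130994, -0.01417214,  0.00820364]), 'gripper_width': 0.08785939928183627}
scene [[0.421, -0.458, 0.783, -0.424], [-0.907, -0.225, 0.356, -0.412], [0.013, -0.86, -0.51, 0.741], [0.0, 0.0, 0.0, 1.0]] 504.24914900679926
carousel [([0.458, 0.042, 0.017], 0.69), ([0.542, 0.022, -0.003], 0.56)]
opening [([0.464, 0.061, 0.016], 0.74)]
knob [([0.539, 0.033, 0.106], 0.96)]
weight_large [([0.607, -0.025, 0.015], 0.53)]
weight_small_a [([0.524, 0.112, 0.018], 0.66), ([0.511, -0.045, 0.016], 0.64), ([0.458, 0.04,
[... 155 characters left out ...]
([0.425, 0.42, -0.002], 0.93)]
grease_tin [([0.737, -0.208, 0.001], 0.9), ([0.469, -0.302, 0.054], 0.22)]
top [[-0.004, -0.997, 0.078, 0.442], [-1.0, 0.004, 0.003, 0.032], [-0.004, -0.078, -0.997, 1.465], [0.0, 0.0, 0.0, 1.0]] 454.7534830598059
carousel []
opening [([0.459, 0.053, 0.019], 0.82)]
knob [([0.544, 0.026, 0.102], 0.75)]
weight_large [([0.608, -0.024, 0.014], 0.44)]
weight_small_a [([0.51, -0.045, 0.017], 0.58), ([0.456, 0.035, 0.016], 0.53)]
scale [([0.451, -0.3, -0.001], 0.73)]
platform_top [([0.467, -0.303, 0.053], 0.55)]
tape_roll [([0.425, 0.302, -0.001], 0.7)]
tape_measure [([0.42, 0.423, -0.003], 0.82)]
grease_tin [([0.74, -0.204, -0.0], 0.86), ([0.46, 0.054, 0.017], 0.46)]
```

View pics/scene0.png

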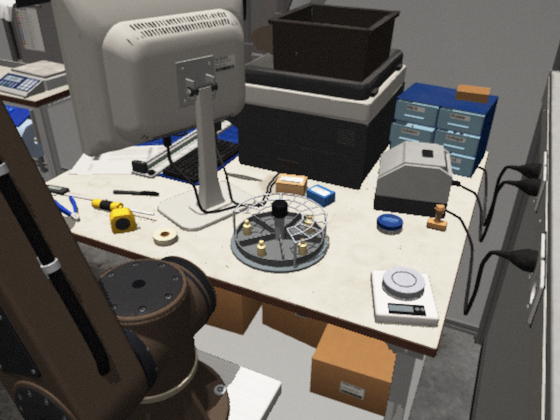

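View pics/top0.png

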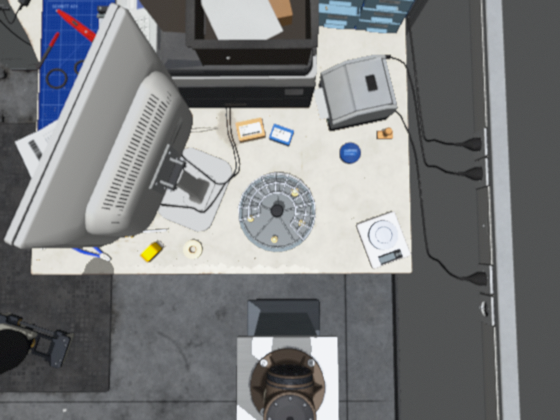

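```bash
python3 - <<'E'
import cv2
a=cv2.imread('pics/scene0.png')[180:280,215:345]; b=cv2.imread('pics/top0.png')[160:260,225:330]
cv2.imwrite('pics/z0.png',cv2.resize(a,None,fx=6,fy=6,interpolation=2)); cv2.imwrite('pics/z1.png',cv2.resize(b,None,fx=6,fy=6,interpolation=2)[:600])
E
```

```text
(no output)
```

View pics/z0.png

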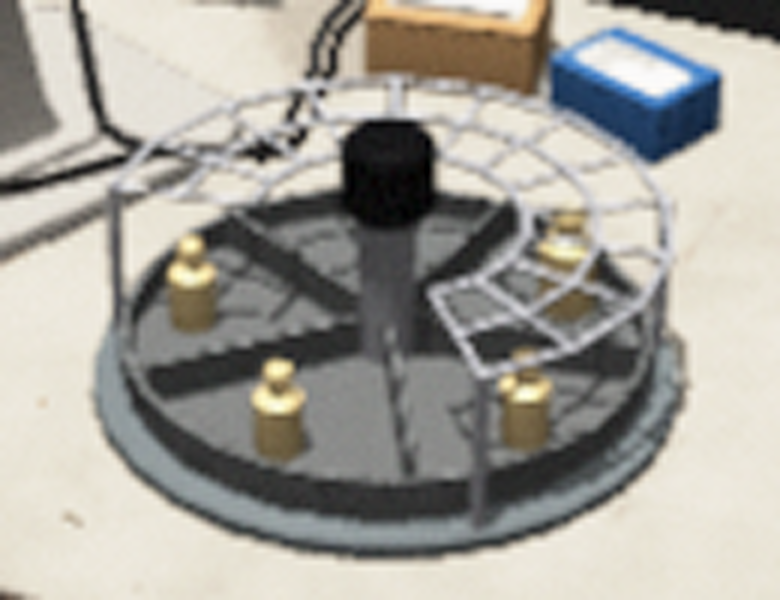

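View pics/z1.png

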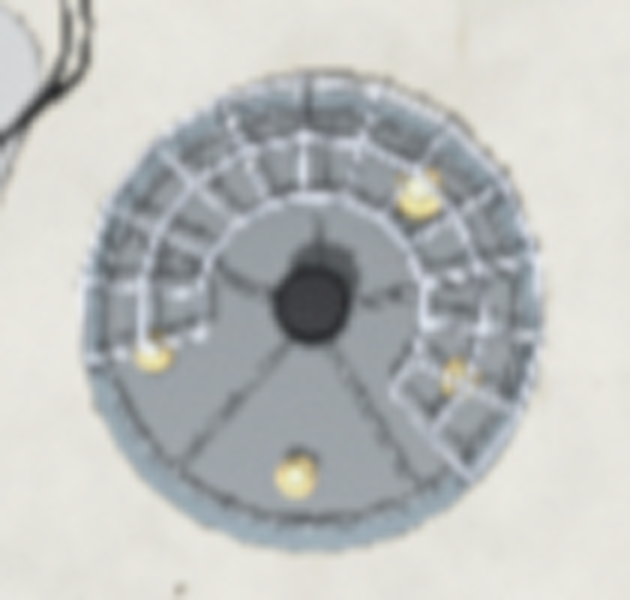

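```bash
cat >> h.py <<'E'
def cloud(c):
    v,u=np.mgrid[0:420,0:560]; z=c['z_map']; d=np.stack([(u-c['cx'])/c['fx']*z,(v-c['cy'])/c['fy']*z,z],-1)
    w=d@c['pose'][:3,:3].T+c['pose'][:3,3]; w[z==0]=np.nan; return w
def tool(d,yaw=None):
    y=np.radians(r.get_state()['eef_rot'][2] if yaw is None else yaw); return np.round([d[0]*np.cos(y)+d[1]*np.sin(y),d[0]*np.sin(y)-d[1]*np.cos(y),-d[2]],4)
def st():
    s=r.get_state(); print(round(s['time_s'],2),'j',s['joints'].round(1),'p',s['tcp_pos'].round(4),'rot',s['eef_rot'].round(1),'F',s['contact_force'].round(1),'M',s['moment'].round(2),'g',round(s['gripper_width'],4)); return s
def circ(p):
    from scipy.optimize import minimize
E
python3 - <<'E'
from h import *
for cam in ['top','scene']:
    c=capture(cam); w=cloud(c)
    m=(np.hypot(w[...,0]-.541,w[...,1]-.03)<.045)&(w[...,2]>.112)
    p=w[m]; (cx,cy),R=cv2.minEnclosingCircle(p[:,:2].astype(np.float32)); print(cam,'knob',p.mean(0),len(p),np.median(p[:,2]),cx,cy,R)
    m=(np.hypot(w[...,0]-.468,w[...,1]+.302)<.07)&(w[...,2]>.044)&(w[...,2]<.07)
    p=w[m]; (cx,cy),R=cv2.minEnclosingCircle(p[:,:2].astype(np.float32)); print('plat',p.mean(0),len(p),np.median(p[:,2]),cx,cy,R)
    for n in ['knob','scale','carousel']:
        for d in spotter.regions_of(cam,n)[:1]:
            q=np.argwhere(d['mask']); print(n,d['p'],len(q),q.mean(0))
for wp in [(.2,.45,.24),(.33,.27,.24),(.42,.1,.24)]: print(wp)
st()
p0=np.array([.209,.642,.246]); 
for a in [(.2,.45,.246),(.33,.27,.246),(.43,.08,.246),(.542,.029,.246)]:
    a=np.array(a); print(tool(a-p0,-18)); p0=a
E
```

```text
top knob [0.54488296 0.03198625 0.1196254 ] 135 0.11948052951894095 0.5452244877815247 0.03194931149482727 0.019685739651322365
plat [ 0.47324388 -0.29872564  0.05198929] 655 0.05206070438584298 0.47329914569854736 -0.2993650734424591 0.04529130086302757
knob 0.84 3607 [212.64762961 276.01996119]
scale 0.71 2048 [239.20166016 382.67773438]
carousel 0.92 976 [209.68032787 278.30122951]
scene knob [0.53668858 0.0279499  0.1176709 ] 128 0.11825793806060836 0.5360928177833557 0.028552038595080376 0.02140507847070694
plat [ 0.4652806  -0.30202091  0.05091365] 910 0.05098297691466197 0.4690127372741699 -0.2995564341545105 0.04746820405125618
knob 0.98 3290 [236.97325228 276.8231003 ]
scale 0.88 3475 [297.61870504 403.51510791]
carousel 0.64 1502 [242.7563249  286.03395473]
(0.2, 0.45, 0.24)
(0.33, 0.27, 0.24)
(0.42, 0.1, 0.24)
1.5 j [ 88.5  20.5   0.7   0.  -70.1 -16.5] p [0.209  0.6418 0.2456] rot [-180.   -0.  -18.] F [-0.2 -0.   0.7] M [-0.02  0.01 -0.  ] g 0.0875
[ 0.0508  0.1854 -0.    ]
[ 0.1793  0.131  -0.    ]
[ 0.1538  0.1498 -0.    ]
[ 0.1223  0.0139 -0.    ]
```

step_arm(
  motion=[
    [0.0876, 0.05, 0.185, 0, 0],
    [0.0876, 0.05, 0.185, 0, 0],
    [0.0876, 0.05, 0.185, 0, 0],
    [0.0876, 0.05, 0.185, 0, 0],
    [0.0876, 0.05, 0.185, 0, 0],
  ],
)

```text
time_s: 2.12
tcp_pos: [0.1994, 0.4507, 0.2465]
eef_rot: [-179.9, 0.0, -18.0]
contact_force: [0.5, 0.7, 0.5]
gripper_width: 0.0875
```

step_arm(
  motion=[
    [0.0876, 0.18, 0.13, 0, 0],
    [0.0876, 0.18, 0.13, 0, 0],
    [0.0876, 0.18, 0.13, 0, 0],
    [0.0876, 0.18, 0.13, 0, 0],
    [0.0876, 0.18, 0.13, 0, 0],
  ],
)

```text
time_s: 2.75
tcp_pos: [0.3317, 0.2706, 0.2456]
eef_rot: [180.0, -0.0, -18.2]
contact_force: [-0.2, 0.5, 0.2]
gripper_width: 0.0874
```

step_arm(
  motion=[
    [0.07, 0.154, 0.15, 0, 0],
    [0.07, 0.154, 0.15, 0, 0],
    [0.07, 0.154, 0.15, 0, 0],
    [0.07, 0.154, 0.15, 0, 0],
    [0.07, 0.154, 0.15, 0, 0],
  ],
)

```text
time_s: 3.38
tcp_pos: [0.4315, 0.0804, 0.2452]
eef_rot: [179.9, 0.0, -18.2]
contact_force: [0.5, 0.6, 0.5]
gripper_width: 0.0698
```

```bash
python3 - <<'E'
from h import *
st()
E
```

```text
3.38 j [ 36.5  -2.4 -27.4   0.  -65.1  35.3] p [0.4315 0.0804 0.2452] rot [179.9   0.  -18.2] F [0.5 0.6 0.5] M [0.06 0.05 0.01] g 0.0698
```

step_arm(
  motion=[
    [0.07, 0.04, 0.004, 0, -0.17],
    [0.07, 0.08, 0.01, 0, -0.34],
    [0.07, 0.122, 0.0135, 0, -0.52],
    [0.07, 0.122, 0.0135, 0, -0.7],
    [0.07, 0.122, 0.0135, 0, -0.7],
  ],
)

```text
time_s: 4.0
tcp_pos: [0.5426, 0.0314, 0.2447]
eef_rot: [-180.0, 0.1, 22.0]
contact_force: [0.3, -0.2, -0.1]
gripper_width: 0.07
```

step_arm(
  motion=[
    [0.06, 0, 0, 0.02, -0.17],
    [0.06, 0, 0, 0.04, -0.34],
    [0.06, 0, 0, 0.06, -0.52],
    [0.06, 0, 0, 0.08, -0.7],
    [0.06, 0, 0, 0.08, -0.7],
  ],
)

```text
time_s: 4.62
tcp_pos: [0.541, 0.031, 0.1644]
eef_rot: [-179.9, 0.1, 62.0]
contact_force: [-0.1, -0.1, 0.1]
gripper_width: 0.0601
```

```bash
python3 - <<'E'
from h import *
s=st(); c=snap('scene','s1.png'); cv2.imwrite('pics/s1z.png',cv2.resize(c['image'][100:300,150:400,::-1],None,fx=3,fy=3)[:600])
p=s['tcp_pos']; print(tool(np.array([.543,.030,.1075])-p))
E
```

```text
4.62 j [ 24.   12.1 -22.5  -0.  -55.5 128. ] p [0.541  0.031  0.1644] rot [-1.799e+02  1.000e-01  6.200e+01] F [-0.1 -0.1  0.1] M [-0.07 -0.1  -0.03] g 0.0601
[0.0001 0.0022 0.0569]
```

View pics/s1z.png

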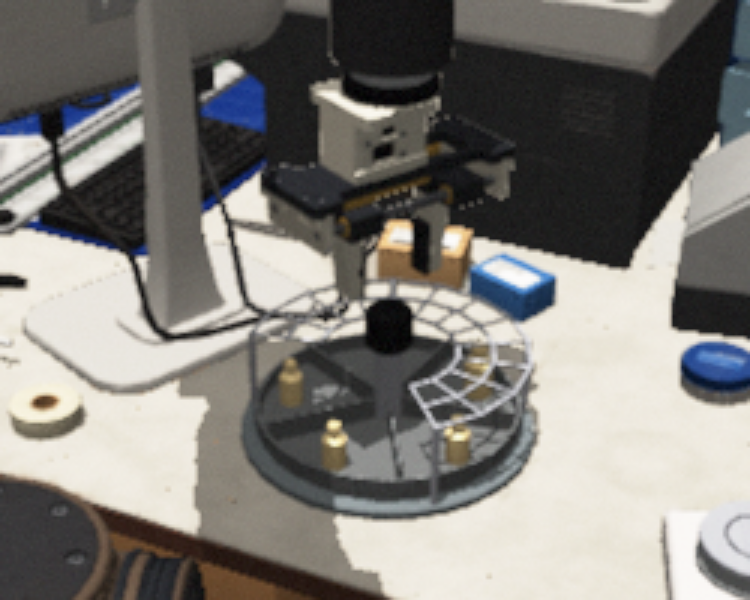

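The gripper hangs open above the knob (about px 388,325 in the crop), with nothing in the way.

step_arm(
  motion=[
    [0.06, 0, 0.002, 0.02, 0],
    [0.06, 0, 0.002, 0.04, 0],
    [0.06, 0, 0.002, 0.055, 0],
    [0.06, 0, 0.002, 0.055, 0],
    [0.06, 0, 0.002, 0.055, 0],
  ],
  newtons=5,
)

```text
time_s: 5.3
tcp_pos: [0.5443, 0.0295, 0.1114]
eef_rot: [179.9, -0.0, 62.1]
contact_force: [-0.2, 0.4, 0.2]
gripper_width: 0.0596
```

step_arm(
  motion=[
    [0.045, 0, 0, 0, 0],
    [0.043, 0, 0, 0, 0],
    [0.041, 0, 0, 0, 0],
    [0.036, 0, 0, 0, 0],
    [0.036, 0, 0, 0, 0],
  ],
  newtons=5,
)

```text
time_s: 5.92
tcp_pos: [0.5425, 0.0299, 0.1107]
eef_rot: [-179.9, -0.0, 62.1]
contact_force: [-7.6, 6.4, 6.8]
gripper_width: 0.0399
```

```bash
python3 - <<'E'
from h import *
st()
E
```

```text
5.92 j [ 2.380e+01  1.570e+01 -2.590e+01 -1.000e-01 -4.850e+01  1.285e+02] p [0.5425 0.0299 0.1107] rot [-179.9   -0.    62.1] F [-7.6  6.4  6.8] M [ 2.35  2.75 -0.06] g 0.0399
```

step_arm(
  motion=[
    [0.036, 0, -0.001, 0, 0],
    [0.036, 0, -0.001, 0, 0],
  ],
)

```text
time_s: 6.18
tcp_pos: [0.5425, 0.03, 0.1108]
eef_rot: [-180.0, -0.0, 62.2]
contact_force: [-4.9, 3.6, 5.2]
gripper_width: 0.0402
```

step_arm(
  motion=[
    [0.036, 0, -0.001, 0, 0],
    [0.036, 0, -0.001, 0, 0],
  ],
)

```text
time_s: 6.42
tcp_pos: [0.5423, 0.03, 0.1107]
eef_rot: [180.0, -0.0, 62.2]
contact_force: [-0.5, -0.5, 2.4]
gripper_width: 0.0403
```

step_arm(
  motion=[
    [0.034, 0, 0, 0, 0.02],
    [0.034, 0, 0, 0, 0.07],
    [0.034, 0, 0, 0, 0.14],
    [0.034, 0, 0, 0, 0.2],
    [0.034, 0, 0, 0, 0.24],
  ],
  newtons=12,
)

```text
time_s: 7.05
tcp_pos: [0.5422, 0.0301, 0.1107]
eef_rot: [180.0, -0.0, 48.3]
contact_force: [-0.6, 0.3, 2.7]
gripper_width: 0.0396
```

```bash
python3 - <<'E'
from h import *
st()
c=snap('scene','s2.png'); cv2.imwrite('pics/s2z.png',cv2.resize(c['image'][180:280,215:345,::-1],None,fx=5,fy=5)[:600])
E
```

```text
7.05 j [ 23.9  15.6 -26.1   0.  -48.3 114.4] p [0.5422 0.0301 0.1107] rot [180.   -0.   48.3] F [-0.6  0.3  2.7] M [0.09 0.35 0.04] g 0.0396
```

View pics/s2z.png

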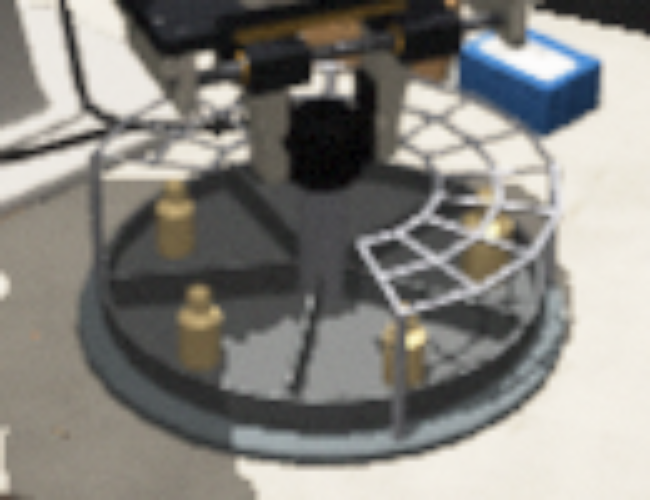

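It turned with the grip (front weight moved left, all standing). I'll go on.

step_arm(
  motion=[
    [0.034, 0, 0, 0, 0.04],
    [0.034, 0, 0, 0, 0.12],
    [0.034, 0, 0, 0, 0.22],
    [0.034, 0, 0, 0, 0.31],
    [0.034, 0, 0, 0, 0.36],
  ],
)

```text
time_s: 7.72
tcp_pos: [0.542, 0.0303, 0.1107]
eef_rot: [-180.0, -0.0, 27.7]
contact_force: [-1.7, 1.9, 3.4]
gripper_width: 0.0394
```

step_arm(
  motion=[
    [0.034, 0, 0, 0, 0.04],
    [0.034, 0, 0, 0, 0.12],
    [0.034, 0, 0, 0, 0.22],
    [0.034, 0, 0, 0, 0.31],
    [0.034, 0, 0, 0, 0.36],
  ],
)

```text
time_s: 8.35
tcp_pos: [0.5419, 0.0306, 0.1107]
eef_rot: [-180.0, -0.0, 7.1]
contact_force: [-2.5, 3.5, 4.7]
gripper_width: 0.0398
```

step_arm(
  motion=[
    [0.034, 0, 0, 0, 0.04],
    [0.034, 0, 0, 0, 0.12],
    [0.034, 0, 0, 0, 0.22],
    [0.034, 0, 0, 0, 0.31],
    [0.034, 0, 0, 0, 0.36],
  ],
)

```text
time_s: 8.98
tcp_pos: [0.5419, 0.0309, 0.1107]
eef_rot: [-179.9, 0.0, -13.6]
contact_force: [-2.7, 5.3, 5.0]
gripper_width: 0.0397
```

step_arm(
  motion=[
    [0.034, -0.0004, -0.0005, 0, 0.04],
    [0.034, -0.0007, -0.001, 0, 0.12],
    [0.034, -0.0007, -0.001, 0, 0.22],
    [0.034, -0.0007, -0.001, 0, 0.31],
    [0.034, -0.0007, -0.001, 0, 0.36],
  ],
)

```text
time_s: 9.6
tcp_pos: [0.542, 0.0313, 0.1107]
eef_rot: [-180.0, -0.0, -34.2]
contact_force: [1.0, -0.6, 2.1]
gripper_width: 0.0399
```

step_arm(
  motion=[
    [0.034, 0, 0, 0, 0.04],
    [0.034, 0, 0, 0, 0.12],
    [0.034, 0, 0, 0, 0.22],
    [0.034, 0, 0, 0, 0.31],
    [0.034, 0, 0, 0, 0.36],
  ],
)

```text
time_s: 10.22
tcp_pos: [0.5422, 0.0315, 0.1108]
eef_rot: [-179.9, -0.0, -54.8]
contact_force: [0.7, 1.0, 1.4]
gripper_width: 0.0396
```

step_arm(
  motion=[
    [0.034, 0, 0, 0, 0.04],
    [0.034, 0, 0, 0, 0.12],
    [0.034, 0, 0, 0, 0.22],
    [0.034, 0, 0, 0, 0.31],
    [0.034, 0, 0, 0, 0.36],
  ],
)

```text
time_s: 10.85
tcp_pos: [0.5425, 0.0316, 0.1107]
eef_rot: [-179.9, 0.0, -75.4]
contact_force: [1.4, 1.1, 0.0]
gripper_width: 0.0393
```

```bash
python3 - <<'E'
from h import *
st()
c=snap('scene','s3.png'); cv2.imwrite('pics/s3z.png',cv2.resize(c['image'][180:280,215:345,::-1],None,fx=5,fy=5)[:600])
for n in ['weight_large','weight_small_a','opening','knob']: print(n,[(np.round(d['location'],3).tolist(),round(d['p'],2)) for d in spotter.tip_of('scene',n)])
E
```

```text
10.85 j [ 24.   15.6 -26.1   0.  -48.2  -9.5] p [0.5425 0.0316 0.1107] rot [-179.9    0.   -75.4] F [1.4 1.1 0. ] M [ 0.38 -0.8   0.08] g 0.0393
weight_large [([0.461, 0.029, 0.016], 0.76)]
weight_small_a [([0.608, 0.085, 0.013], 0.6), ([0.614, -0.017, 0.015], 0.56), ([0.515, 0.114, 0.016], 0.4)]
opening [([0.461, 0.059, 0.013], 0.94), ([0.543, 0.026, -0.001], 0.49), ([0.42, 0.423, -0.003], 0.17)]
knob [([0.422, 0.425, -0.0], 0.71), ([0.538, 0.032, 0.105], 0.63)]
```

View pics/s3z.png

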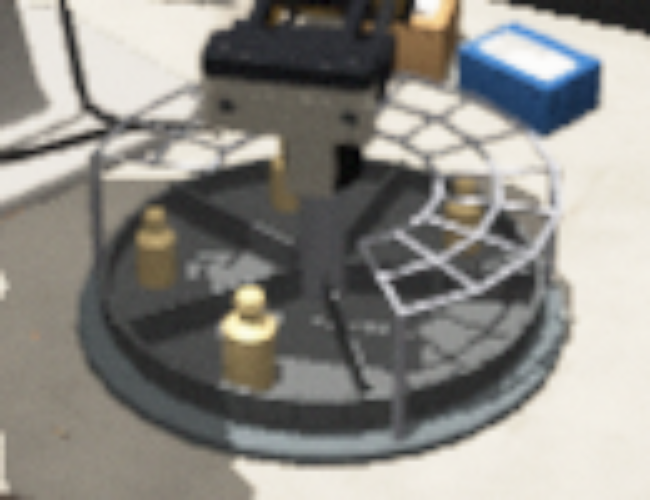

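The large weight is at crop px (250,340), all four upright, and about 20° are left.

step_arm(
  motion=[
    [0.034, 0, 0, 0, 0.04],
    [0.034, 0, 0, 0, 0.12],
    [0.034, 0, 0, 0, 0.22],
    [0.034, 0, 0, 0, 0.31],
    [0.034, 0, 0, 0, 0.36],
  ],
)

```text
time_s: 11.72
tcp_pos: [0.5428, 0.0317, 0.1108]
eef_rot: [-179.9, 0.0, -96.0]
contact_force: [5.5, 0.5, -3.0]
gripper_width: 0.0396
```

step_arm(
  motion=[
    [0.045, 0, 0, 0, 0],
    [0.06, 0, 0, 0, 0],
    [0.065, 0, 0, 0, 0],
  ],
)

```text
time_s: 12.1
tcp_pos: [0.5409, 0.031, 0.1103]
eef_rot: [179.9, -0.0, -95.9]
contact_force: [0.2, 0.6, 0.2]
gripper_width: 0.0597
```

step_arm(
  motion=[
    [0.065, 0, 0, -0.02, 0],
    [0.065, 0, 0, -0.05, 0],
    [0.065, 0, 0, -0.08, 0],
    [0.065, 0, 0, -0.1, 0],
    [0.065, 0, 0, -0.1, 0],
  ],
)

```text
time_s: 12.72
tcp_pos: [0.5421, 0.0315, 0.2121]
eef_rot: [-179.9, 0.1, -95.9]
contact_force: [-1.0, -1.0, -0.9]
gripper_width: 0.0652
```

step_arm(
  motion=[
    [0.065, 0, 0, 0, -0.17],
    [0.065, 0, 0, 0, -0.34],
    [0.065, 0, 0, 0, -0.52],
    [0.065, 0, 0, 0, -0.7],
    [0.065, 0, 0, 0, -0.7],
  ],
)

```text
time_s: 13.35
tcp_pos: [0.5409, 0.0311, 0.2095]
eef_rot: [179.9, 0.0, -55.9]
contact_force: [1.1, 0.3, -0.7]
gripper_width: 0.0651
```

step_arm(
  motion=[
    [0.065, 0, 0, 0, -0.17],
    [0.065, 0, 0, 0, -0.34],
    [0.065, 0, 0, 0, -0.52],
    [0.065, 0, 0, 0, -0.69],
    [0.065, 0, 0, 0, -0.69],
  ],
)

```text
time_s: 13.98
tcp_pos: [0.5412, 0.0312, 0.21]
eef_rot: [180.0, 0.0, -16.6]
contact_force: [0.2, -0.0, 0.0]
gripper_width: 0.0656
```

```bash
python3 - <<'E'
from h import *
st()
for cam in ['scene','top']:
    c=snap(cam,cam+'4.png')
    if cam=='scene': cv2.imwrite('pics/s4z.png',cv2.resize(c['image'][180:280,215:345,::-1],None,fx=5,fy=5)[:600])
    for n in ['weight_large','weight_small_a','opening','platform_top']: print(n,[(np.round(d['location'],3).tolist(),round(d['p'],2)) for d in spotter.tip_of(cam,n)])
    if cam=='scene':
        w=cloud(c)
        for d in spotter.regions_of(cam,'weight_large')[:1]:
            p=w[d['mask']]; q=p[(p[:,2]>.025)&(p[:,2]<.052)]; print('body',np.nanmedian(q,0),len(q)); q=p[p[:,2]>.056]; print('knob',np.nanmedian(q,0),len(q),np.nanmax(p[:,2]))
            view=c['pose'][:3,3]; 
E
```

```text
13.97 j [ 24.    9.7 -19.1  -0.  -61.3  49.4] p [0.5412 0.0312 0.21  ] rot [180.    0.  -16.6] F [ 0.2 -0.   0. ] M [-0.01 -0.   -0.03] g 0.0656
weight_large [([0.465, 0.06, 0.015], 0.66), ([0.735, -0.206, 0.003], 0.31), ([0.548, 0.116, 0.014], 0.16)]
weight_small_a [([0.546, 0.119, 0.015], 0.68), ([0.624, 0.055, 0.015], 0.6), ([0.592, -0.041, 0.019], 0.56)]
opening [([0.463, 0.058, 0.016], 0.96)]
platform_top [([0.471, -0.302, 0.052], 0.97)]
body [0.45333387 0.05388678 0.03966491] 108
knob [0.45652673 0.05674459 0.06370371] 20 0.06632010103757113
weight_large [([0.466, 0.058, 0.011], 0.4)]
weight_small_a []
opening [([0.461, 0.053, 0.019], 0.87)]
platform_top [([0.468, -0.303, 0.056], 0.66)]
```

View pics/s4z.png

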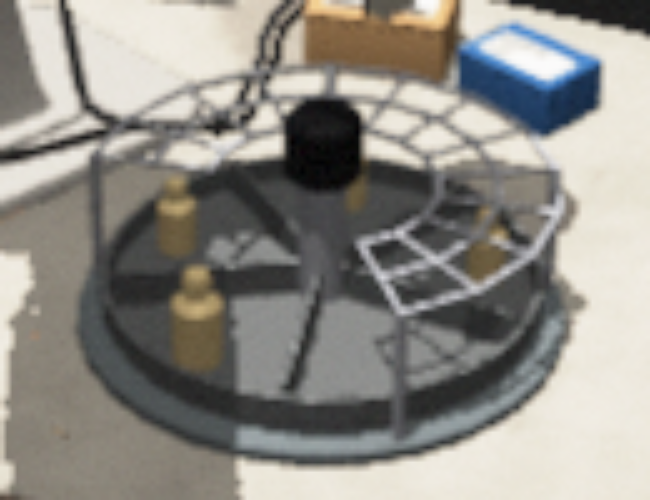

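The large weight stands in the opening at crop px (198,325); the small ones are upright.

step_arm(
  motion=[
    [0.065, -0.04, -0.002, 0, 0.03],
    [0.065, -0.083, -0.005, 0, 0.06],
    [0.065, -0.083, -0.005, 0.03, 0.06],
    [0.065, -0.083, -0.005, 0.07, 0.06],
    [0.065, -0.083, -0.005, 0.07, 0.06],
  ],
)

```text
time_s: 15.15
tcp_pos: [0.4615, 0.0586, 0.1387]
eef_rot: [179.8, 0.2, -19.8]
contact_force: [0.2, -0.1, 0.4]
gripper_width: 0.065
```

step_arm(
  motion=[
    [0.065, 0, 0, 0.02, 0],
    [0.065, 0, 0, 0.04, 0],
    [0.065, 0, 0, 0.06, 0],
    [0.065, 0, 0, 0.07, 0],
    [0.065, 0, 0, 0.07, 0],
  ],
)

```text
time_s: 15.78
tcp_pos: [0.4636, 0.0594, 0.0709]
eef_rot: [180.0, 0.0, -19.8]
contact_force: [0.0, -0.2, 0.0]
gripper_width: 0.0647
```

```bash
python3 - <<'E'
from h import *
st()
c=snap('scene','s5.png'); cv2.imwrite('pics/s5z.png',cv2.resize(c['image'][160:280,190:345,::-1],None,fx=5,fy=5)[:600])
E
```

```text
15.78 j [ 31.5  12.5 -37.8   0.  -39.8  38.7] p [0.4636 0.0594 0.0709] rot [180.    0.  -19.8] F [ 0.  -0.2  0. ] M [-0.01  0.04  0.04] g 0.0647
```

View pics/s5z.png

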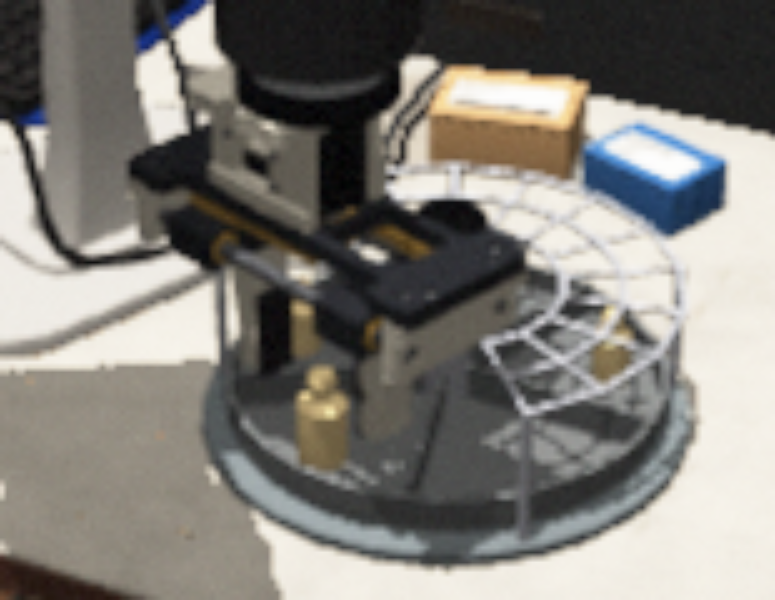

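step_arm(
  motion=[
    [0.06, 0, 0, 0.005, 0],
    [0.055, 0, 0, 0.011, 0],
    [0.05, 0, 0, 0.011, 0],
    [0.045, 0, 0, 0.011, 0],
    [0.041, 0, 0, 0.011, 0],
  ],
  newtons=8,
)

```text
time_s: 16.45
tcp_pos: [0.4634, 0.0594, 0.0597]
eef_rot: [-180.0, -0.0, -19.8]
contact_force: [-1.2, -0.7, 0.7]
gripper_width: 0.0424
```

step_arm(
  motion=[
    [0.038, 0, 0, 0, 0],
    [0.035, 0, 0, 0, 0],
    [0.032, 0, 0, 0, 0],
    [0.029, 0, 0, 0, 0],
    [0.027, 0, 0, 0, 0],
  ],
)

```text
time_s: 17.08
tcp_pos: [0.4633, 0.0594, 0.0596]
eef_rot: [180.0, -0.0, -19.8]
contact_force: [0.3, 0.1, 0.2]
gripper_width: 0.0278
```

step_arm(
  motion=[
    [0.025, 0, 0, 0, 0],
    [0.022, 0, 0, 0, 0],
    [0.018, 0, 0, 0, 0],
    [0.018, 0, 0, 0, 0],
  ],
  newtons=12,
)

```text
time_s: 17.58
tcp_pos: [0.4635, 0.0595, 0.0597]
eef_rot: [-180.0, -0.0, -19.8]
contact_force: [0.5, 0.2, 1.1]
gripper_width: 0.0239
```

```bash
python3 - <<'E'
from h import *
st()
c=snap('scene','s6.png'); cv2.imwrite('pics/s6z.png',cv2.resize(c['image'][160:280,190:345,::-1],None,fx=5,fy=5)[:600])
E
```

```text
17.57 j [ 31.6  13.5 -38.5   0.  -38.   38.7] p [0.4635 0.0595 0.0597] rot [-180.    -0.   -19.8] F [0.5 0.2 1.1] M [ 0.27 -0.23  0.03] g 0.0239
```

View pics/s6z.png

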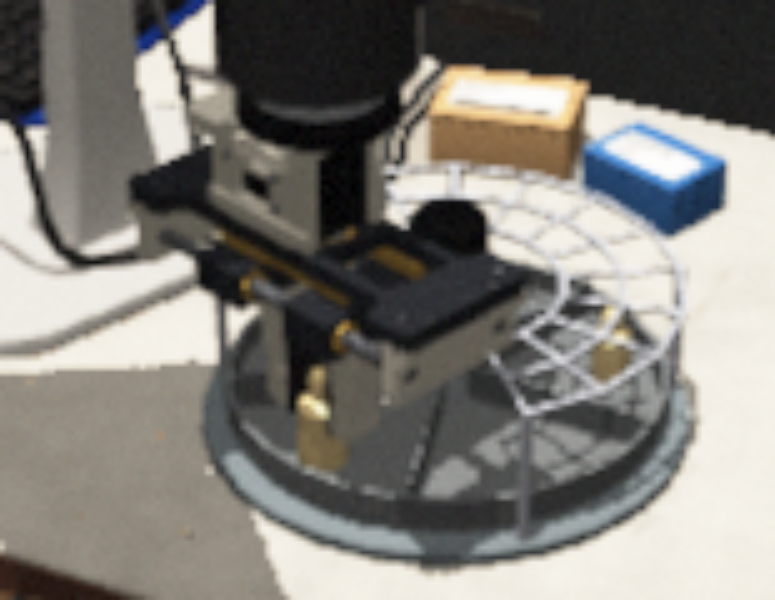

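```bash
python3 - <<'E'
from h import *
c=capture('scene'); s=st()
p=s['tcp_pos']
for z in [.016,.061]: 
    q=w2px(c,[p[0],p[1],z]); print(z,q,'crop',((q[0]-190)*5,(q[1]-160)*5))
y=np.radians(-19.8)
q=w2px(c,[p[0]-.013*np.cos(y),p[1]-.013*np.sin(y),.061]); print('crop-13',((q[0]-190)*5,(q[1]-160)*5))
w=cloud(c)
for d in spotter.regions_of('scene','weight_large')[:2]:
    p=w[d['mask']]; print(d['p'],len(p),np.nanmedian(p,0),np.nanmin(p,0),np.nanmax(p,0))
print(spotter.tip_of('scene','weight_large')[:2])
# knob reference
q=w2px(c,[.5425,.0312,.119]); print('knob crop',((q[0]-190)*5,(q[1]-160)*5))
cv2.imwrite('pics/s6y.png',cv2.resize(c['image'][205:270,230:310,::-1],None,fx=9,fy=9,interpolation=2))
E
```

```text
17.68 j [ 31.6  13.5 -38.5   0.  -38.   38.7] p [0.4634 0.0595 0.0597] rot [-180.    -0.   -19.7] F [ 0.7  0.5 -0.1] M [ 0.24 -0.18 -0.03] g 0.024
0.016 (np.float64(254.80575138174328), np.float64(251.0113902918556)) crop (np.float64(324.0287569087164), np.float64(455.056951459278))
0.061 (np.float64(254.55406583179897), np.float64(235.7408638638874)) crop (np.float64(322.77032915899485), np.float64(378.704319319437))
crop-13 (np.float64(302.70882744427524), np.float64(389.3995152520381))
0.68 120 [0.45256172 0.05738238 0.03492595] [0.44642733 0.04564754 0.01180095] [0.46791206 0.06899041 0.0676686 ]
[{'location': [0.4613, 0.0605, 0.0169], 'p': 0.56}]
knob crop (np.float64(447.34855111463304), np.float64(212.7265731615138))
```

View pics/s6y.png

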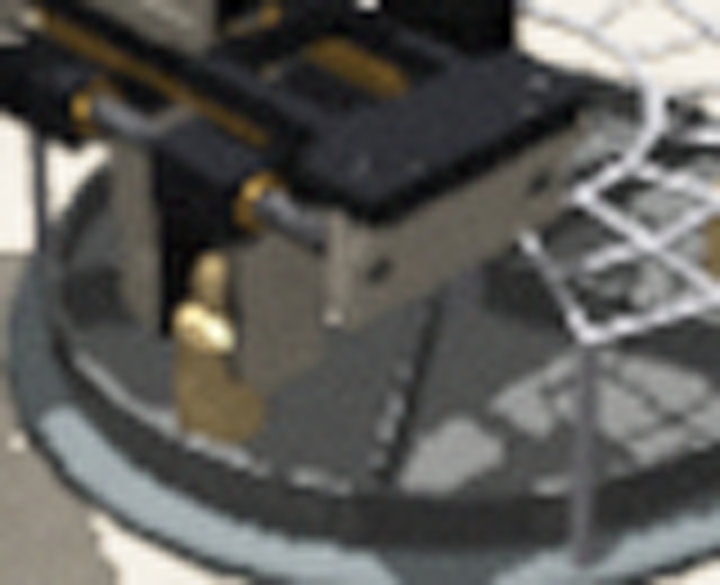

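The weight's knob is within ~2 px of where the TCP projects, so the grasp is central. I'll raise the grip and lift slightly.

step_arm(
  motion=[
    [0.015, 0, 0, 0, 0],
    [0.015, 0, 0, -0.004, 0],
    [0.015, 0, 0, -0.012, 0],
    [0.015, 0, 0, -0.02, 0],
    [0.015, 0, 0, -0.03, 0],
  ],
  newtons=20,
)

```text
time_s: 18.4
tcp_pos: [0.4632, 0.0593, 0.0902]
eef_rot: [180.0, 0.0, -19.8]
contact_force: [0.1, -0.5, -2.2]
gripper_width: 0.0233
```

step_arm(
  motion=[
    [0.015, 0, 0, -0.02, 0],
    [0.015, 0, 0, -0.05, 0],
    [0.015, 0, 0, -0.09, 0],
    [0.015, 0, 0, -0.11, 0],
    [0.015, 0, 0, -0.11, 0],
  ],
)

```text
time_s: 19.02
tcp_pos: [0.464, 0.0598, 0.2015]
eef_rot: [-179.8, -0.1, -19.7]
contact_force: [-1.0, -0.5, -2.4]
gripper_width: 0.0236
```

```bash
python3 - <<'E'
from h import *
s=st()
c=snap('scene','s7.png'); cv2.imwrite('pics/s7z.png',cv2.resize(c['image'][130:280,160:345,::-1],None,fx=4,fy=4))
print(spotter.tip_of('scene','weight_large')[:2])
t=np.array([.471,-.301,.2]); print(tool(t-s['tcp_pos']))
E
```

```text
19.02 j [ 31.6   2.7 -28.4   0.  -58.7  38.7] p [0.464  0.0598 0.2015] rot [-1.798e+02 -1.000e-01 -1.970e+01] F [-1.  -0.5 -2.4] M [ 0.02 -0.01  0.03] g 0.0236
[{'location': [0.4614, 0.061, 0.1602], 'p': 0.49}]
[0.1286 0.3372 0.0015]
```

View pics/s7z.png

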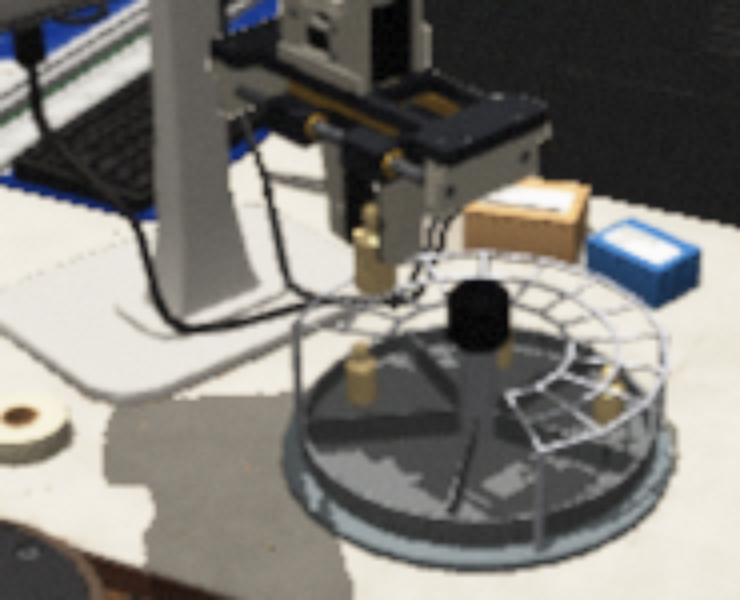

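Weight held upright at crop px (375,255), three small ones standing in the tray. Over to the scale.

step_arm(
  motion=[
    [0.015, 0.007, 0.018, 0, 0],
    [0.015, 0.02, 0.053, 0, 0],
    [0.015, 0.036, 0.095, 0, 0],
    [0.015, 0.052, 0.137, 0, 0],
    [0.015, 0.065, 0.17, 0, 0],
  ],
)

```text
time_s: 19.75
tcp_pos: [0.466, -0.1241, 0.1982]
eef_rot: [179.9, 0.1, -19.8]
contact_force: [1.3, 0.8, -2.6]
gripper_width: 0.0234
```

step_arm(
  motion=[
    [0.015, 0.01, 0.027, 0, 0],
    [0.015, 0.027, 0.07, 0, 0],
    [0.015, 0.044, 0.115, 0, 0],
    [0.015, 0.058, 0.153, 0, 0],
    [0.015, 0.064, 0.168, 0, 0],
  ],
)

```text
time_s: 20.38
tcp_pos: [0.4694, -0.304, 0.1976]
eef_rot: [180.0, 0.2, -19.9]
contact_force: [0.5, 0.3, -2.1]
gripper_width: 0.0234
```

```bash
python3 - <<'E'
from h import *
s=st()
for cam in ['scene','top']:
    c=snap(cam,cam+'8.png')
    for n in ['platform_top','weight_large']: print(n,[(d['location'],d['p']) for d in spotter.tip_of(cam,n)[:2]])
    if cam=='scene': cv2.imwrite('pics/s8z.png',cv2.resize(c['image'][200:350,330:480,::-1],None,fx=4,fy=4))
t=np.array([.471,-.302,.115]); print(tool(t-s['tcp_pos']))
E
```

```text
20.38 j [-12.9  11.9 -17.9  -0.  -60.3  83. ] p [ 0.4694 -0.304   0.1976] rot [180.    0.2 -19.9] F [ 0.5  0.3 -2.1] M [0.06 0.02 0.01] g 0.0234
platform_top [([0.4688, -0.3034, 0.052], 0.77)]
weight_large [([0.4732, -0.3036, 0.152], 0.75)]
platform_top [([0.4693, -0.3027, 0.0519], 0.53)]
weight_large []
[ 0.0009 -0.0024  0.0826]
```

View pics/s8z.png

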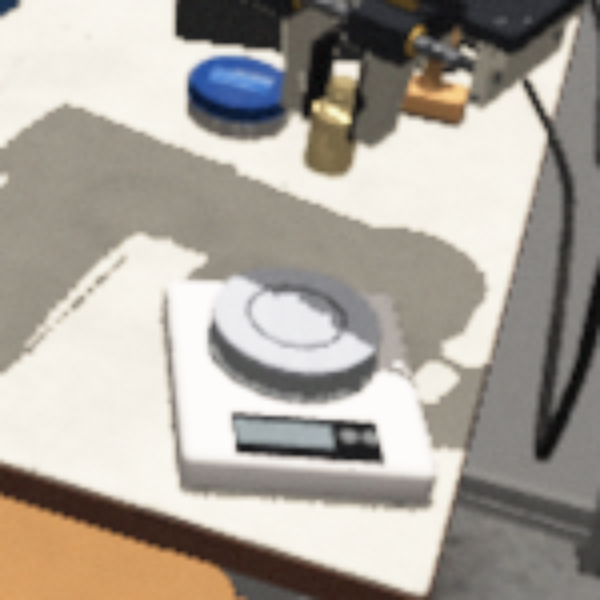

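step_arm(
  motion=[
    [0.015, 0.001, -0.002, 0.015, 0],
    [0.015, 0.001, -0.002, 0.045, 0],
    [0.015, 0.001, -0.002, 0.07, 0],
    [0.015, 0.001, -0.002, 0.085, 0],
    [0.015, 0.001, -0.002, 0.09, 0],
  ],
)

```text
time_s: 21.3
tcp_pos: [0.4718, -0.3003, 0.1085]
eef_rot: [180.0, 0.1, -19.7]
contact_force: [-0.3, -0.1, -1.6]
gripper_width: 0.0235
```

```bash
python3 - <<'E'
from h import *
s=st()
c=snap('scene','s9.png')
for n in ['platform_top','weight_large']: print(n,[(d['location'],d['p']) for d in spotter.tip_of('scene',n)[:2]])
cv2.imwrite('pics/s9z.png',cv2.resize(c['image'][220:330,350:460,::-1],None,fx=5,fy=5))
E
```

```text
21.3 j [-12.4  17.2 -24.1  -0.  -48.8  82.7] p [ 0.4718 -0.3003  0.1085] rot [ 1.80e+02  1.00e-01 -1.97e+01] F [-0.3 -0.1 -1.6] M [-0.01 -0.01  0.04] g 0.0235
platform_top [([0.47, -0.3009, 0.0526], 0.63)]
weight_large [([0.47, -0.2989, 0.0633], 0.52)]
```

View pics/s9z.png

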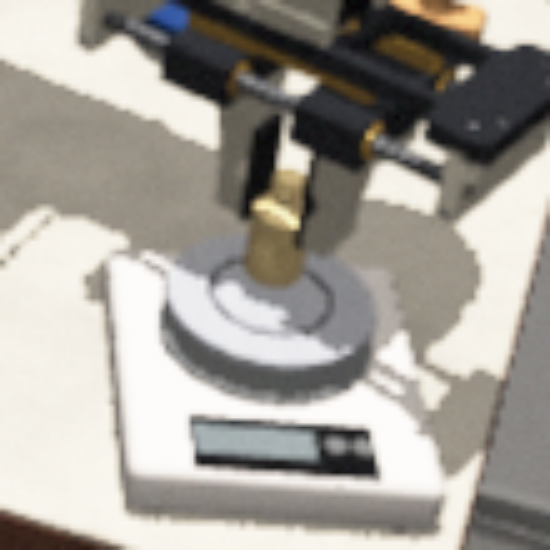

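step_arm(
  motion=[
    [0.015, 0, 0.001, 0.004, 0],
    [0.015, 0, 0.001, 0.008, 0],
    [0.015, 0, 0.001, 0.0105, 0],
    [0.015, 0, 0.001, 0.0115, 0],
    [0.015, 0, 0.001, 0.0115, 0],
  ],
)

```text
time_s: 22.08
tcp_pos: [0.4717, -0.3017, 0.098]
eef_rot: [180.0, 0.0, -19.8]
contact_force: [0.1, 0.9, -2.2]
gripper_width: 0.0233
```

step_arm(
  motion=[
    [0.015, 0, 0, 0.0005, 0],
    [0.015, 0, 0, 0.001, 0],
    [0.015, 0, 0, 0.001, 0],
  ],
)

```text
time_s: 22.45
tcp_pos: [0.4717, -0.3017, 0.0971]
eef_rot: [180.0, 0.0, -19.8]
contact_force: [-0.7, -0.6, -2.2]
gripper_width: 0.0233
```

step_arm(
  motion=[
    [0.015, 0, 0, 0.0007, 0],
    [0.015, 0, 0, 0.0015, 0],
    [0.015, 0, 0, 0.0015, 0],
  ],
)

```text
time_s: 22.82
tcp_pos: [0.4717, -0.3017, 0.0955]
eef_rot: [180.0, 0.0, -19.8]
contact_force: [0.5, 0.2, -1.4]
gripper_width: 0.0232
```

step_arm(
  motion=[
    [0.015, 0, 0, 0.0005, 0],
    [0.015, 0, 0, 0.001, 0],
    [0.015, 0, 0, 0.001, 0],
  ],
)

```text
time_s: 23.2
tcp_pos: [0.4718, -0.3017, 0.0946]
eef_rot: [-180.0, -0.0, -19.8]
contact_force: [0.2, -0.1, -1.3]
gripper_width: 0.0232
```

step_arm(
  motion=[
    [0.015, 0, 0, 0.0005, 0],
    [0.015, 0, 0, 0.001, 0],
    [0.015, 0, 0, 0.001, 0],
  ],
)

```text
time_s: 23.58
tcp_pos: [0.4718, -0.3017, 0.0936]
eef_rot: [180.0, -0.0, -19.8]
contact_force: [0.4, 0.2, 0.2]
gripper_width: 0.0235
```

The scale now carries the weight (tool force fell from -2.2 N to about 0). Releasing gradually.

step_arm(
  motion=[
    [0.024, 0, 0, 0, 0],
    [0.027, 0, 0, 0, 0],
    [0.032, 0, 0, 0, 0],
    [0.04, 0, 0, 0, 0],
    [0.05, 0, 0, 0, 0],
  ],
  newtons=5,
)

```text
time_s: 24.2
tcp_pos: [0.4717, -0.3017, 0.0936]
eef_rot: [180.0, -0.0, -19.8]
contact_force: [-0.8, -0.9, -0.1]
gripper_width: 0.0449
```

step_arm(
  motion=[
    [0.06, 0, 0, 0, 0],
    [0.06, 0, 0, -0.005, 0],
    [0.06, 0, 0, -0.03, 0],
    [0.06, 0, 0, -0.06, 0],
    [0.06, 0, 0, -0.1, 0],
  ],
)

```text
time_s: 24.82
tcp_pos: [0.4712, -0.3015, 0.1942]
eef_rot: [180.0, 0.1, -19.8]
contact_force: [-0.1, 0.5, 0.3]
gripper_width: 0.0599
```

```bash
python3 - <<'E'
from h import *
s=st()
c=snap('scene','s10.png'); w=cloud(c)
for n in ['platform_top','weight_large']: print(n,[(d['location'],d['p']) for d in spotter.tip_of('scene',n)[:2]])
for n in ['weight_small_a','tape_roll','tape_measure','grease_tin']: print(n,[(np.round(d['location'],3),d['p']) for d in spotter.tip_of('scene',n)[:3]])
a=c['image'][:,:,::-1]; z=np.hstack([cv2.resize(a[220:330,350:460],(400,400)),cv2.resize(a[170:280,215:345],(400,400))]); cv2.imwrite('pics/s10z.png',z)
c=snap('top','t10.png'); 
for n in ['platform_top','weight_large']: print(n,[(d['location'],d['p']) for d in spotter.tip_of('top',n)[:2]])
E
```

```text
24.82 j [-12.6  12.1 -18.2  -0.  -59.8  82.8] p [ 0.4712 -0.3015  0.1942] rot [ 1.80e+02  1.00e-01 -1.98e+01] F [-0.1  0.5  0.3] M [-0.1  -0.12  0.01] g 0.0599
platform_top [([0.4703, -0.3021, 0.0534], 0.98), ([0.4556, -0.3082, 0.004], 0.39)]
weight_large [([0.4702, -0.3003, 0.0498], 0.66), ([0.4694, -0.3016, 0.0476], 0.25)]
weight_small_a [(array([0.624, 0.056, 0.016]), 0.48), (array([0.548, 0.115, 0.017]), 0.42), (array([ 0.59 , -0.04 ,  0.018]), 0.38)]
tape_roll [(array([ 0.425,  0.301, -0.   ]), 0.77)]
tape_measure []
grease_tin [(array([ 0.733, -0.21 ,  0.001]), 0.92)]
platform_top [([0.4686, -0.3026, 0.052], 0.58)]
weight_large [([0.459, 0.0534, 0.0194], 0.31)]
```

View pics/s10z.png

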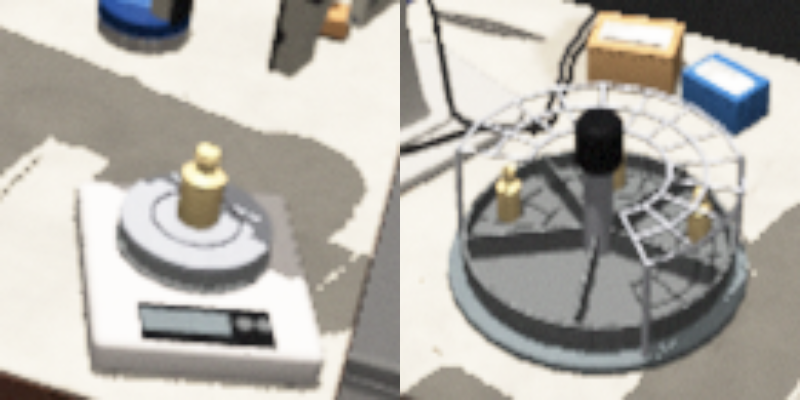

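The weight stands upright inside the ring (left crop, px 203,200). The three small ones stand in the tray on the right, and the gripper is clear. Handing in.

```bash
python3 - <<'E'
from h import *
print(workorder.close_job())
E
```

```text
the job is handed in; nothing more can be done
None
```

The large check weight now stands upright inside the ring on the scale's platform, and the job was handed in at about 25 s of the 64 s.

I gripped the knob and turned the tray about 158° clockwise to bring the weight into the front opening. I then lifted it straight out, carried it over the guard and lowered it in steps of 1 to 1.5 mm. I let go only once the scale carried it, when the tool force had gone from about -2.2 N to about 0.

**Last checks**
- **Placing:** the scene camera puts the weight within about 2 mm of the platform centre. Its underside is at about 50 mm, which fits the expected 2.5 mm sink.
- **Carousel:** all three small weights are standing in the tray.
- **Other things:** the tape roll and grease tin were found within about 6 mm of where they started, close to the network's error.
- **Robot:** the gripper is raised well clear, about 0.1 m above the grasp height, and touches nothing.

**Checks that failed or disagreed**
- The network did not find the tape measure in the last scene picture, so its position is unconfirmed. The arm came close to it only on the first move, with the fingertips about 0.17 m above its top.
- In the last top picture the network gave only a low-confidence (0.31) hit for the large weight, at the empty carousel opening. The scene picture contradicts that, so I took it as false.
- The gripper read about 23.5 mm on the 25 mm weight body. The weight still sat centred and did not tilt or slip.

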